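# Shut the drawers and the screw box before sanding

## Robot

A 6-joint arm with a two-finger parallel gripper is mounted at the origin on the work surface. World frame = base frame: x ahead of the robot, y to its left, z up, the work surface at z = 0. Lengths are in mm, angles in rad, forces in N, time in s.
With the tool pointing down it reaches from about 400 to 925 mm from the base axis. Payload 12.5 kg.
Tool frame: the origin (TCP) lies midway between the tips of the shut fingers; the grasp point (between the pads) lies 19 mm behind it; z points along the fingers, y is the direction in which the jaws open and shut (so a half turn about z gives the same grasp; the last joint's range is limited). The gripper opens to 95 mm and grips with 3 to 60 N. Pads are 20 mm wide; open, the fingers measure 119 mm over their backs; the gripper's body (75 mm by 180 mm) begins 59 mm behind the grasp point.
Start: joints at [1.044, 0.491, 1.559, -0, 1.092, -0.106], TCP at [255.293, 570.502, 214.661] pointing down, gripper open.
Joint ranges: [-3.1, 3.1], [-0.84, 2.19], [0.05, 2.79], [-1.13, 4.28], [0.06, 2.93], [-2.69, 2.69]. Speed limits (rad/s): [2.22, 2.22, 2.79, 3.14, 3.14, 3.14].

## Interface

Orientations are given as [roll, pitch, yaw] about the fixed x, y, z axes, in that order (R = Rz(yaw) Ry(pitch) Rx(roll)).
In Python, from cell import env gives the robot as it stands.
- The arm moves only by the tool drive_tool, never from a script. Its argument "increments" is a list of rows, each a list of 2 entries, a list of its own where there are three numbers: the shift along the tool's x, y, z as a fraction of full scale, then the turn, a rotation vector about the tool's x, y, z as a fraction of full scale. In form: [[[x, y, z], [ax, ay, az]], ...]. A call has 1 to 5 rows; each row shifts and turns the commanded pose from where the row before left it, along the tool's axes as they then stand; what a row does not reach is not made up. Full scale, the value 1, is 30 mm for a shift and 0.08 rad for a turn. A row lasts 1/12 s, in which the tool goes at most 41.7 mm and 7.16 degrees, less where a joint would pass 70% of its speed; a pose out of reach is approached as far as the arm can. A call with a number of a shift or a turn outside -1 to 1 is refused whole. A call with a gripper value outside its range is refused whole. "jaw" is the opening, from -1 (shut) to 1 (fully open), so that 0 is half open, set as the call begins (left out, the last holds). The fingers move at their own pace and stop on an object; the grip force is fixed at half the most. Time passes only in rows, so rows that do not move let the fingers close. It gives the time, the measured TCP pose, the force and the opening at its end, in the units of the state.
- env.state(): the state, without advancing time (a new reading comes with each control period).
- env.read_camera(name): name is "side" or "top"; returns a dict with "pixels" (384x512x3 uint8, blue, green, red), "vertical_fov" (degrees; the focal length in pixels is half the picture's height over the tangent of half this angle, whatever the lens; pixels are square), "cx", "cy" (the principal point, pixels), "world_to_cam" (4x4, takes a point from world to camera coordinates). Camera axes: x right, y down, z forward; pixel columns grow to the right and rows downward; lengths in mm; the calibration is good to about 2 mm. A picture is of the moment at which its call begins. There is no depth.
- env.job_done(): hands the job in, once; it reports no verdict.
Trained networks look in a picture, given as the dict that the camera call returned (one of the last four; its "shot" number tells which), for a name from the list of things; names that differ only in an ending like _2 or _b are one class to them, and where a whole thing is asked for, a point or a joint stands for the part that bears it (a point fixed in the world has none). Each returns a list of dicts, best first, with "score" (0 to 1); they miss things now and then, are a little off and sometimes report something else, mostly with a low value. They report only what shows in the picture. A call takes as long as a camera call.
- env.boxes_of(target, picture): "point" ([x, y, z] in mm, in world coordinates, good to about 4 mm: the middle of the surface that is visible of it).
- env.tip_of(target, picture): "point" ([x, y, z] in mm, in world coordinates, good to about 4 mm: a listed point, or the origin of a listed thing).
The state is a dict: "t": time; "joints": joint angles; "qvel": joint speeds; "tau": joint torques, N m; "eef_pos": TCP position; "tcp_rot": TCP orientation; "ft_force": force on the tool from outside, world axes, zero at the start; "moment": the same for the moment, N m; "opening": opening from 0.0 (shut) to 1.0 (fully open).
Only numpy, scipy, OpenCV 4.12 (cv2) and the standard library are available. Lean on these libraries where they do the work, as an engineer would, in place of code of your own. Each camera call takes 0.05 s, during which the arm holds its last target.

## Task

Sanding is about to start, so shut the dust out: with the fingertips, push both open drawers of the small chest fully home and press the blue lid of the screw box down, from its outside, until it is fully shut, in any order. Push only, gripping and lifting nothing, and gently: do not slam anything or shove the chest or the box out of place. Leave everything else on the bench where it is.

Things in the scene. Friction and masses are not known exactly. Their poses are not given: they have to be found in the camera images.
- chest: small wooden drawer chest, 160 deep (x) x 250 wide (y) x 95 mm high, about 4 kg, standing loose on the bench: a steady push above roughly 15 N may slide it. Two drawers side by side, centred 62 mm left and right of its middle. Origin under its centre (drawers not counted), on the bench; its own x points away from the robot at yaw 0, y to the left, z up. It stands at either the left or the right place, turned up to 0.22 rad.
- left_front (a point): centre of the outer face of the left wooden drawer front of the chest (left and right as the robot sees it). The front is 118 mm wide, 85 mm tall (6 to 91 mm above the bench) and 12 mm thick, flat, with no handle, only a thin paper label in a brass frame; the face looks along the chest's -x. The drawer is full to 80 mm above the bench.
- right_front (a point): centre of the outer face of the right wooden drawer front of the chest (left and right as the robot sees it). The front is 118 mm wide, 85 mm tall (6 to 91 mm above the bench) and 12 mm thick, flat, with no handle, only a thin paper label in a brass frame; the face looks along the chest's -x. The drawer is full to 80 mm above the bench.
- left_drawer (a joint): how far the left drawer is pushed out towards the robot, m: 0 = fully home (its front then rests against the chest, the outer face 92 mm from the chest's origin along -x), starts 0.035 to 0.10, travel 0.125. It slides with about 1.5 N of friction and stays where it is left.
- right_drawer (a joint): how far the right drawer is pushed out towards the robot, m: 0 = fully home (its front then rests against the chest, the outer face 92 mm from the chest's origin along -x), starts 0.035 to 0.10, travel 0.125. It slides with about 1.5 N of friction and stays where it is left.
- screwbox: pale wooden open-topped box of screws, 160 deep (x) x 200 wide (y) x 85 mm high, about 2.5 kg, standing loose on the bench, with a blue lid hinged on its far (+x) top edge. Origin under its centre, on the bench; its own x points away from the robot at yaw 0, y to the left, z up. It stands at either the left or the right place, turned up to 0.22 rad.
- lid (a joint): opening angle of the blue lid, rad: 0 = fully shut (lying flat on the box, its top face 95 mm above the bench), starts 0.5 to 1.0 (its near edge raised). A stiff hinge (0.25 N m) holds it at any angle; pushed on its outer (upper) face near the free edge it goes down with about 2 to 4 N and does not spring back.
- lid_edge (a point): middle of the lid's free (near) edge, on its outer face. The lid is 166 mm from hinge to free edge, 200 mm wide, 10 mm thick and flat, with no handle.
- lid_hinge (a point): middle of the hinge line, on the lid's inner face, 85 mm above the bench; the line runs along the box's y.
- lid_lining: cork lining, 120 x 160 x 4 mm, under the middle of the lid (its inner face); not to be touched. Origin at its centre, against the lid.
- sanding_block: cork sanding block, 50 x 90 x 30 mm, lying on the rear half of the drawer chest's top; origin under its centre; to be left alone
- glue_bottle: yellow glue bottle with red nozzle, 60 mm diameter, 172 mm tall, standing; origin under its centre; to be left alone
- tape_roll: roll of blue tape lying flat, 96 mm across, 25 mm high; origin under its centre; to be left alone
- pencil_cup: steel cup, 72 mm across, 95 mm tall, standing; origin under its centre; to be left alone
- offcut: pale wood offcut lying flat, 120 (own x) x 45 x 30 mm; origin under its centre; to be left alone
- mallet: wooden hammer lying on the bench, about 0.2 m long, under 60 mm high; origin near the middle; to be left alone
- glue_brush: brush lying on the bench, under 0.25 m long and 40 mm high; origin near the middle; to be left alone

How it is judged (in metres and radians):
At the end, for the whole second after the job is handed in: Both drawers are within 5 mm of fully home and the lid within 0.05 rad of fully shut; chest and box are at rest within 30 mm of where they stood, everything else within 25 mm (value of joint each of left_drawer, right_drawer below 0.005 m and value of joint lid below 0.05 rad and linear speed of each of chest, screwbox below 0.02 m/s and distance of each of chest, screwbox from where it was at the start of the episode below 0.03 m and distance of each of sanding_block, glue_bottle, tape_roll, pencil_cup, offcut, mallet, glue_brush from where it was at the start of the episode below 0.025 m); the robot touches nothing.
It fails at once if something else on the bench was moved or lifted (more than 25 mm) (distance of any of sanding_block, glue_bottle, tape_roll, pencil_cup, offcut, mallet, glue_brush from where it was at the start of the episode above 0.025 m).
It fails at once if the drawer chest or screw box was shoved (more than 30 mm), lifted (10 mm) or tipped (0.1 rad) (distance of any of chest, screwbox from where it was at the start of the episode above 0.03 m or height (world z) of any of chest, screwbox above 0.01 m or angle between any of chest, screwbox's own z axis and vertical above 0.1 rad).
It fails at once if a drawer was pulled farther out (beyond 115 mm) (value of joint any of left_drawer, right_drawer above 0.115 m).
It fails at once if a drawer (faster than 0.5 m/s) or the lid (faster than 3 rad/s) was slammed (velocity of joint any of left_drawer, right_drawer below -0.5 m/s or velocity of joint lid below -3 rad/s).
It fails at once if the fingers reached inside the lid (pressed its cork lining with more than 1 N), as when gripping it (contact force between the fingers and lid_lining above 1 N).
It also fails if it takes over 64 s, if anything falls off the work surface, if the arm or the gripper's body presses on something with over 40 N, if the wrist force passes 120 N, or if a joint passes its speed limit or range.

## Working session

There is one attempt and no reset: what is moved stays moved. The work goes in short steps, Python scripts to look and compute and a tool call to move; the robot and the scene stay as the last step left them, time stands still between calls to the robot, and variables do not carry over. Pictures are saved under pics/ and viewed, and the job is handed in when it is done.

Besides the shell and the picture viewer there is one more tool, called after ">>>" in YAML: its name, and indented under it one key for each argument. drive_tool: Moves the arm, as the interface text tells. Its arguments: {"type":"object","properties":{"increments":{"type":"array","items":{"type":"array"}},"jaw":{"type":"number"}},"required":["increments"]}

```bash
mkdir -p pics; cat > look.py <<'E'
from cell import env
import cv2,numpy as np,sys
def look(tag,names=()):
    for c in ("side","top"):
        p=env.read_camera(c); cv2.imwrite(f"pics/{tag}_{c}.png",p["pixels"])
        for n in names:
            r=env.tip_of(n,p)
            print(c,n,[(np.round(d["point"]).tolist(),round(d["score"],2)) for d in r[:2]])
E
python3 - <<'E'
from look import *
look("a",["chest","left_front","right_front","screwbox","lid_edge","lid_hinge","sanding_block","glue_bottle","tape_roll","pencil_cup","offcut","mallet","glue_brush"])
s=env.state();print(s)
E
```

```text
side chest [([599.0, 196.0, -2.0], 0.79), ([347.0, 267.0, 2.0], 0.68)]
side left_front [([472.0, 278.0, 47.0], 0.74)]
side right_front [([419.0, 159.0, 49.0], 0.85)]
side screwbox [([605.0, -204.0, 0.0], 0.56), ([583.0, -204.0, 216.0], 0.53)]
side lid_edge [([582.0, -203.0, 216.0], 0.96)]
side lid_hinge [([683.0, -213.0, 85.0], 0.76)]
side sanding_block [([647.0, 218.0, 92.0], 0.74), ([683.0, -211.0, 85.0], 0.51)]
side glue_bottle [([450.0, -419.0, 1.0], 0.62)]
side tape_roll [([584.0, -444.0, 2.0], 0.79)]
side pencil_cup [([461.0, 450.0, -0.0], 0.6)]
side offcut [([348.0, 263.0, 3.0], 0.88)]
side mallet [([345.0, -328.0, 1.0], 0.8)]
side glue_brush [([641.0, 467.0, 2.0], 0.9)]
top chest [([595.0, 202.0, -0.0], 0.97)]
top left_front [([466.0, 276.0, 51.0], 0.91)]
top right_front [([418.0, 159.0, 48.0], 0.63)]
top screwbox [([604.0, -205.0, 1.0], 0.77)]
top lid_edge [([579.0, -206.0, 216.0], 0.82)]
top lid_hinge [([682.0, -213.0, 84.0], 0.98)]
top sanding_block [([645.0, 222.0, 96.0], 0.58)]
top glue_bottle [([449.0, -423.0, -3.0], 0.93)]
top tape_roll [([586.0, -443.0, 2.0], 0.86)]
t
[... 177 characters left out ...]
.0], 0.8)]
top glue_brush [([638.0, 467.0, 1.0], 0.83)]
{'t': 1.4, 'joints': array([ 1.04438631e+00,  4.90895522e-01,  1.55889562e+00, -5.72529807e-06,
        1.09167306e+00, -1.05606604e-01]), 'qvel': array([-0.00078861,  0.00014245, -0.00039052,  0.00048191,  0.00099121,
        0.00025297]), 'tau': array([-5.16630334e-04, -6.12460828e+01, -2.58427906e+01,  6.93184719e-02,
        4.45828505e-02,  7.29414933e-05]), 'eef_pos': array([255.30646062, 570.50586408, 214.6652377 ]), 'tcp_rot': array([3.14146545e+00, 1.85927302e-05, 2.72079188e+00]), 'ft_force': array([-0.53205621, -0.57586472,  0.05841186]), 'moment': array([ 0.02358776,  0.03036696, -0.03821595]), 'opening': 1.0019812984222378}
```

View pics/a_side.png

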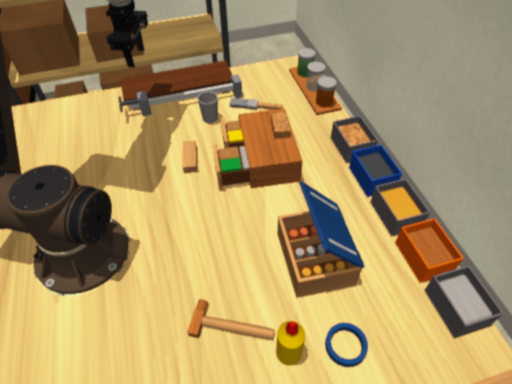

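View pics/a_top.png

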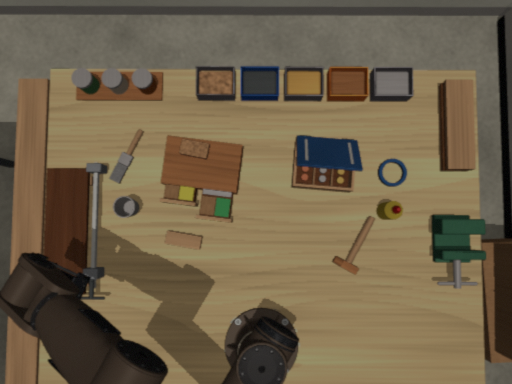

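The side view shows the chest at about (270,145) with its right (green) drawer out farther than the left, and the screw box at about (320,250) with the lid raised. The top view agrees: chest at (203,165), box at (325,165). The networks' points fit both pictures. I estimate chest yaw ≈ -0.12, drawers out ≈ 44 and 80 mm, and lid ≈ 0.85 rad.

I'll shut the jaws and align the tool with the chest first.

>>> drive_tool:
  increments:
    - [[0,0,0],[0,0,-0.75]]
    - [[0,0,0],[0,0,-0.75]]
    - [[0,0,0],[0,0,-0.75]]
    - [[0,0,0],[0,0,-0.75]]
    - [[0,0,0],[0,0,-0.75]]
  jaw: -1

```text
t: 1.82
eef_pos: [255.3, 570.5, 214.7]
tcp_rot: [3.141, 0.0, 3.024]
ft_force: [0.9, 0.3, 0.5]
opening: 0.706
```

```bash
cat >> look.py <<'E'
from scipy.spatial.transform import Rotation as Ro
def rel(target,yaw=None):
    s=env.state();R=Ro.from_euler("xyz",s["tcp_rot"])
    d=R.inv().apply(np.array(target)-s["eef_pos"])
    print("t",round(s["t"],2),"pos",s["eef_pos"].round(1),"rot",s["tcp_rot"].round(3),"j",s["joints"].round(2),"F",s["ft_force"].round(1),"open",round(s["opening"],2))
    print("shift fs units",(d/30).round(2))
E
python3 - <<'E'
from look import *
# joint fit of chest
from scipy.optimize import least_squares
O=np.array([[599,196],[595,202.]]);L=np.array([[472,278],[466,276.]]);Rr=np.array([[419,159],[418,159.]])
def f(p):
    x,y,a,dl,dr=p;c,s=np.cos(a),np.sin(a);M=np.array([[c,-s],[s,c]]);o=np.array([x,y])
    return np.r_[(O-o).ravel(),(L-o-M@[-92-dl,62]).ravel(),(Rr-o-M@[-92-dr,-62]).ravel()]
r=least_squares(f,[597,199,-.1,40,80]);print(r.x.round(3),r.fun.round(1))
rel([434,281,215]);rel([434,281,55])
E
```

```text
[ 5.96991e+02  1.98925e+02 -1.24000e-01  4.46700e+01  8.01770e+01] [ 2.  -2.9 -2.   3.1  3.   0.6 -3.  -1.4  0.5  0.3 -0.5  0.3]
t 1.82 pos [255.3 570.5 214.7] rot [3.141 0.    3.024] j [ 1.04  0.49  1.56  0.    1.09 -0.41] F [0.9 0.3 0.5] open 0.71
shift fs units [-7.05 -8.88 -0.01]
t 1.82 pos [255.3 570.5 214.7] rot [3.141 0.    3.024] j [ 1.04  0.49  1.56  0.    1.09 -0.41] F [0.9 0.3 0.5] open 0.71
shift fs units [-7.05 -8.88  5.32]
```

>>> drive_tool:
  increments:
    - [[-0.7,-0.89,0],[0,0,0]]
    - [[-0.7,-0.89,0],[0,0,0]]
    - [[-0.7,-0.89,0],[0,0,0]]
    - [[-0.7,-0.89,0],[0,0,0]]
    - [[-0.7,-0.89,0],[0,0,0]]

```text
t: 2.23
eef_pos: [343.9, 424.0, 214.7]
tcp_rot: [3.141, 0.0, 3.021]
ft_force: [0.3, 1.0, 0.8]
opening: 0.357
```

>>> drive_tool:
  increments:
    - [[-0.7,-0.89,0],[0,0,0]]
    - [[-0.7,-0.89,0],[0,0,0]]
    - [[-0.7,-0.89,0],[0,0,0]]
    - [[-0.7,-0.89,0],[0,0,0]]
    - [[-0.7,-0.89,0],[0,0,0]]

```text
t: 2.65
eef_pos: [432.2, 278.7, 214.8]
tcp_rot: [3.141, 0.0, 3.021]
ft_force: [0.9, 0.8, 0.6]
opening: 0.021
```

```bash
python3 - <<'E'
from look import *
rel([434,281,55])
look("b",["left_front","right_front","chest"])
E
```

```text
t 2.65 pos [432.2 278.7 214.8] rot [3.141 0.    3.021] j [ 0.44  0.33  1.83  0.    0.98 -1.01] F [0.9 0.8 0.6] open 0.02
shift fs units [-0.05  0.08  5.33]
side left_front [([471.0, 275.0, 47.0], 0.81)]
side right_front [([417.0, 161.0, 50.0], 0.95)]
side chest [([603.0, 198.0, -1.0], 0.98)]
top left_front [([468.0, 270.0, 48.0], 0.92), ([637.0, 467.0, 3.0], 0.65)]
top right_front [([418.0, 158.0, 44.0], 0.95)]
top chest [([597.0, 200.0, -3.0], 0.93)]
```

>>> drive_tool:
  increments:
    - [[0,0,1],[0,0,0]]
    - [[0,0,1],[0,0,0]]
    - [[0,0,1],[0,0,0]]
    - [[0,0,1],[0,0,0]]
    - [[0,0,1],[0,0,0]]

```text
t: 3.47
eef_pos: [431.0, 281.1, 63.5]
tcp_rot: [3.141, 0.0, 3.022]
ft_force: [0.3, 0.5, -0.1]
opening: 0.005
```

>>> drive_tool:
  increments:
    - [[-0.3,0,0.3],[0,0,0]]
    - [[-0.3,0,0],[0,0,0]]
    - [[-0.3,0,0],[0,0,0]]
    - [[-0.3,0,0],[0,0,0]]
    - [[0,0,0],[0,0,0]]

```text
t: 3.88
eef_pos: [470.1, 276.1, 57.2]
tcp_rot: [3.14, 0.003, 3.02]
ft_force: [-0.3, -0.8, 0.1]
opening: 0.006
```

>>> drive_tool:
  increments:
    - [[-0.2,0,0],[0,0,0]]
    - [[-0.2,0,0],[0,0,0]]
    - [[-0.2,0,0],[0,0,0]]
    - [[-0.2,0,0],[0,0,0]]
    - [[0,0,0],[0,0,0]]

```text
t: 4.3
eef_pos: [492.6, 272.9, 55.9]
tcp_rot: [3.141, 0.001, 3.02]
ft_force: [0.3, 1.0, 0.0]
opening: 0.003
```

>>> drive_tool:
  increments:
    - [[-0.1,0,0],[0,0,0]]
    - [[-0.1,0,0],[0,0,0]]

```text
t: 4.47
eef_pos: [497.1, 272.1, 55.6]
tcp_rot: [-3.141, -0.0, 3.021]
ft_force: [-1.1, -1.2, 1.9]
opening: 0.001
```

```bash
python3 - <<'E'
from look import *
rel([504,273,55])
look("c",["left_front","right_front","chest"])
E
```

```text
t 4.47 pos [497.1 272.1  55.6] rot [-3.141 -0.     3.021] j [ 0.38  0.62  1.85  0.    0.68 -1.07] F [-1.1 -1.2  1.9] open 0.0
shift fs units [-0.23  0.06  0.02]
side left_front [([510.0, 271.0, 49.0], 0.54)]
side right_front [([414.0, 159.0, 50.0], 0.69)]
side chest [([601.0, 196.0, -3.0], 0.6)]
top left_front []
top right_front [([418.0, 159.0, 48.0], 0.97)]
top chest [([597.0, 200.0, -1.0], 0.59)]
```

View pics/c_side.png

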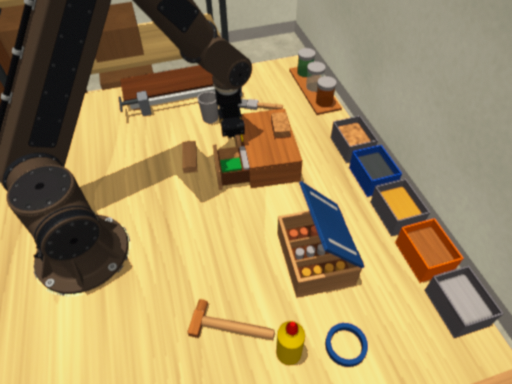

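The fingertips are at about (238,140) against the left front, which is nearly home. I'll go on in small steps and watch the force.

>>> drive_tool:
  increments:
    - [[-0.08,0,0],[0,0,0]]
    - [[-0.08,0,0],[0,0,0]]
    - [[0,0,0],[0,0,0]]

```text
t: 5.12
eef_pos: [502.3, 271.6, 55.7]
tcp_rot: [3.141, 0.0, 3.021]
ft_force: [0.3, 0.6, -0.0]
opening: 0.008
```

>>> drive_tool:
  increments:
    - [[-0.06,0,0],[0,0,0]]
    - [[0,0,0],[0,0,0]]

```text
t: 5.28
eef_pos: [503.9, 271.4, 55.6]
tcp_rot: [3.141, 0.0, 3.021]
ft_force: [-0.4, -0.2, -0.2]
opening: 0.004
```

>>> drive_tool:
  increments:
    - [[-0.05,0,0],[0,0,0]]
    - [[0,0,0],[0,0,0]]

```text
t: 5.45
eef_pos: [505.3, 271.2, 55.6]
tcp_rot: [3.142, 0.0, 3.021]
ft_force: [-0.5, -0.2, 0.2]
opening: 0.002
```

>>> drive_tool:
  increments:
    - [[-0.05,0,0],[0,0,0]]
    - [[0,0,0],[0,0,0]]

```text
t: 5.62
eef_pos: [505.4, 271.1, 55.6]
tcp_rot: [-3.141, -0.003, 3.021]
ft_force: [-7.8, 2.2, 4.7]
opening: 0.007
```

The left drawer is home: the TCP stalled at 505.4 with about 8 N. Now I'll back off and go in front of the right one.

>>> drive_tool:
  increments:
    - [[0.3,0,0],[0,0,0]]
    - [[0.8,0,0],[0,0,0]]
    - [[0.8,0,0],[0,0,0]]
    - [[0.8,0,0],[0,0,0]]
    - [[0.8,0,0],[0,0,0]]

```text
t: 6.03
eef_pos: [401.2, 283.6, 55.7]
tcp_rot: [3.141, 0.001, 3.021]
ft_force: [-0.3, 0.1, 0.5]
opening: 0.004
```

>>> drive_tool:
  increments:
    - [[0,-0.8,0],[0,0,0]]
    - [[0,-0.8,0],[0,0,0]]
    - [[0,-0.8,0],[0,0,0]]
    - [[0,-0.8,0],[0,0,0]]
    - [[0,-0.8,0],[0,0,0]]

```text
t: 6.45
eef_pos: [387.5, 163.7, 55.8]
tcp_rot: [3.141, 0.001, 3.021]
ft_force: [1.1, -0.4, 1.1]
opening: 0.003
```

```bash
python3 - <<'E'
from look import *
rel([384,163,55])
look("d",["left_front","right_front","chest"])
E
```

```text
t 6.45 pos [387.5 163.7  55.8] rot [3.141e+00 1.000e-03 3.021e+00] j [ 0.24  0.48  2.2  -0.    0.45 -1.21] F [ 1.1 -0.4  1.1] open 0.0
shift fs units [ 0.11 -0.04  0.03]
side left_front [([521.0, 271.0, 47.0], 0.63), ([644.0, 214.0, 92.0], 0.28)]
side right_front [([418.0, 162.0, 48.0], 0.64)]
side chest [([602.0, 200.0, -1.0], 0.55)]
top left_front [([646.0, 222.0, 99.0], 0.27)]
top right_front [([415.0, 156.0, 45.0], 0.61)]
top chest [([598.0, 203.0, -2.0], 0.7), ([679.0, -210.0, 84.0], 0.62)]
```

View pics/d_side.png

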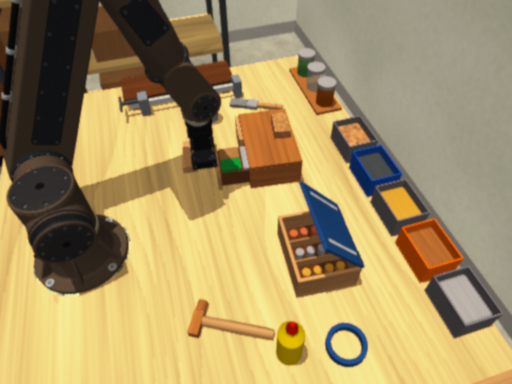

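The left front is now flush at about (241,132) and the fingers stand before the right drawer at (205,160). Next I push about 95 mm, then creep.

>>> drive_tool:
  increments:
    - [[-0.3,0,0],[0,0,0]]
    - [[-0.3,0,0],[0,0,0]]
    - [[-0.3,0,0],[0,0,0]]
    - [[-0.3,0,0],[0,0,0]]
    - [[-0.3,0,0],[0,0,0]]

```text
t: 7.27
eef_pos: [433.7, 159.1, 55.6]
tcp_rot: [3.141, -0.0, 3.021]
ft_force: [-1.4, 2.7, 0.6]
opening: 0.005
```

>>> drive_tool:
  increments:
    - [[-0.3,0,0],[0,0,0]]
    - [[-0.3,0,0],[0,0,0]]
    - [[-0.3,0,0],[0,0,0]]
    - [[-0.25,0,0],[0,0,0]]
    - [[-0.2,0,0],[0,0,0]]

```text
t: 7.68
eef_pos: [473.7, 154.1, 55.6]
tcp_rot: [3.142, 0.0, 3.021]
ft_force: [-1.3, 1.8, 0.0]
opening: 0.004
```

>>> drive_tool:
  increments:
    - [[-0.1,0,0],[0,0,0]]
    - [[-0.1,0,0],[0,0,0]]
    - [[0,0,0],[0,0,0]]

```text
t: 7.93
eef_pos: [479.3, 153.5, 55.6]
tcp_rot: [3.141, 0.001, 3.021]
ft_force: [-0.4, 0.6, 0.9]
opening: 0.002
```

>>> drive_tool:
  increments:
    - [[-0.1,0,0],[0,0,0]]
    - [[-0.1,0,0],[0,0,0]]
    - [[0,0,0],[0,0,0]]

```text
t: 8.18
eef_pos: [485.2, 152.8, 55.7]
tcp_rot: [3.141, 0.001, 3.021]
ft_force: [-0.8, -0.9, -0.1]
opening: 0.005
```

>>> drive_tool:
  increments:
    - [[-0.06,0,0],[0,0,0]]
    - [[0,0,0],[0,0,0]]

```text
t: 8.35
eef_pos: [486.8, 152.6, 55.7]
tcp_rot: [3.141, 0.0, 3.021]
ft_force: [-0.4, 0.0, 0.8]
opening: 0.005
```

>>> drive_tool:
  increments:
    - [[-0.05,0,0],[0,0,0]]
    - [[0,0,0],[0,0,0]]

```text
t: 8.52
eef_pos: [488.2, 152.4, 55.7]
tcp_rot: [3.141, 0.0, 3.021]
ft_force: [0.4, -0.2, 0.4]
opening: 0.006
```

>>> drive_tool:
  increments:
    - [[-0.05,0,0],[0,0,0]]
    - [[0,0,0],[0,0,0]]

```text
t: 8.68
eef_pos: [489.7, 152.3, 55.6]
tcp_rot: [3.141, 0.0, 3.021]
ft_force: [-0.4, 0.4, 0.3]
opening: 0.004
```

>>> drive_tool:
  increments:
    - [[-0.05,0,0],[0,0,0]]
    - [[0,0,0],[0,0,0]]

```text
t: 8.85
eef_pos: [490.8, 152.1, 55.6]
tcp_rot: [-3.142, -0.001, 3.021]
ft_force: [-2.8, 0.1, 1.8]
opening: 0.006
```

>>> drive_tool:
  increments:
    - [[-0.04,0,0],[0,0,0]]
    - [[0,0,0],[0,0,0]]

```text
t: 9.02
eef_pos: [490.8, 152.0, 55.6]
tcp_rot: [-3.141, -0.003, 3.021]
ft_force: [-8.2, 3.0, 6.7]
opening: 0.007
```

The right drawer is home too, stalled at 490.8 with about 8 N. I'll back off and rise, then check the drawers and re-measure the box.

>>> drive_tool:
  increments:
    - [[0.5,0,0],[0,0,0]]
    - [[0.5,0,0],[0,0,0]]
    - [[0,0,-1],[0,0,0]]
    - [[0,0,-1],[0,0,0]]
    - [[0,0,-1],[0,0,0]]

```text
t: 9.43
eef_pos: [462.3, 155.5, 146.7]
tcp_rot: [-3.141, -0.0, 3.021]
ft_force: [1.5, 0.5, 0.3]
opening: 0.008
```

>>> drive_tool:
  increments:
    - [[0,0,-1],[0,0,0]]
    - [[0,0,-1],[0,0,0]]
    - [[0,0,-1],[0,0,0]]
    - [[0,0,-1],[0,0,0]]
    - [[0,0,0],[0,0,0]]

```text
t: 9.85
eef_pos: [464.3, 155.9, 270.9]
tcp_rot: [3.139, 0.009, 3.021]
ft_force: [0.5, 0.2, -0.8]
opening: 0.004
```

```bash
python3 - <<'E'
from look import *
rel([608,-205,265])
look("e",["left_front","right_front","chest","screwbox","lid_edge","lid_hinge"])
E
```

```text
t 9.85 pos [464.3 155.9 270.9] rot [3.139 0.009 3.021] j [ 0.19  0.23  1.81 -0.    1.09 -1.26] F [ 0.5  0.2 -0.8] open 0.0
shift fs units [ -6.2  -11.37   0.22]
side left_front [([518.0, 268.0, 49.0], 0.71)]
side right_front [([502.0, 150.0, 50.0], 0.71)]
side chest [([601.0, 198.0, 2.0], 0.8), ([500.0, 150.0, 50.0], 0.69)]
side screwbox [([604.0, -205.0, -1.0], 0.61)]
side lid_edge [([582.0, -201.0, 215.0], 0.8)]
side lid_hinge [([681.0, -209.0, 87.0], 0.7)]
top left_front []
top right_front []
top chest [([598.0, 202.0, -1.0], 0.97)]
top screwbox [([606.0, -206.0, 4.0], 0.83)]
top lid_edge [([579.0, -204.0, 214.0], 0.9)]
top lid_hinge [([683.0, -214.0, 84.0], 0.56)]
```

View pics/e_side.png

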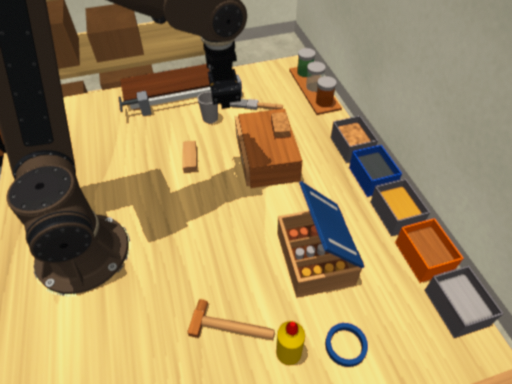

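Both fronts are flush along (240–250, 120–185), and the chest reads within 5 mm of where it started. Now to a spot above the lid's outer face.

>>> drive_tool:
  increments:
    - [[-0.48,-0.87,0],[0,0,0]]
    - [[-0.48,-0.87,0],[0,0,0]]
    - [[-0.48,-0.87,0],[0,0,0]]
    - [[-0.48,-0.87,0],[0,0,0]]
    - [[-0.48,-0.87,0],[0,0,0]]

```text
t: 10.97
eef_pos: [518.5, 15.9, 265.7]
tcp_rot: [3.141, 0.0, 3.021]
ft_force: [0.0, 0.8, 0.6]
opening: 0.005
```

>>> drive_tool:
  increments:
    - [[-0.48,-0.87,0],[0,0,0]]
    - [[-0.48,-0.87,0],[0,0,0]]
    - [[-0.48,-0.87,0],[0,0,0]]
    - [[-0.48,-0.87,0],[0,0,0]]
    - [[-0.48,-0.87,0],[0,0,0]]

```text
t: 11.38
eef_pos: [574.2, -122.4, 265.6]
tcp_rot: [3.141, 0.0, 3.021]
ft_force: [1.0, -0.2, -0.5]
opening: 0.003
```

>>> drive_tool:
  increments:
    - [[-0.48,-0.87,0],[0,0,0]]
    - [[-0.48,-0.87,0],[0,0,0]]
    - [[-0.48,-0.87,0],[0,0,0]]
    - [[0,0,0],[0,0,0]]

```text
t: 11.72
eef_pos: [608.5, -208.2, 264.7]
tcp_rot: [-3.141, 0.0, 3.018]
ft_force: [-0.1, -0.4, -0.4]
opening: -0.001
```

```bash
python3 - <<'E'
from look import *
rel([608,-205,210])
look("f",["lid_edge"])
E
```

```text
t 11.72 pos [ 608.5 -208.2  264.7] rot [-3.141  0.     3.018] j [-0.43  0.48  1.45 -0.    1.22 -1.88] F [-0.1 -0.4 -0.4] open -0.0
shift fs units [0.03 0.11 1.82]
side lid_edge [([582.0, -200.0, 219.0], 0.6), ([348.0, 264.0, 4.0], 0.38)]
top lid_edge []
```

View pics/f_side.png

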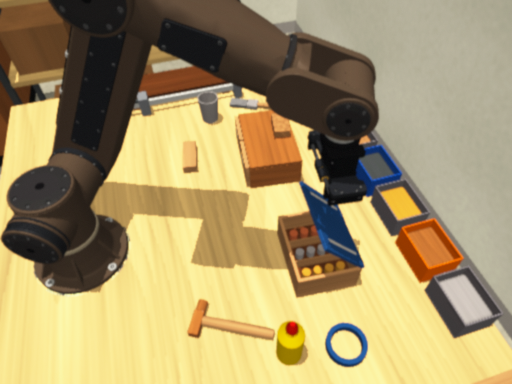

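The gripper hangs over the lid's far, outer side, with its tips around (345,195) and clear of the raised edge at (305,187). Down to it.

>>> drive_tool:
  increments:
    - [[0,0,0.6],[0,0,0]]
    - [[0,0,0.6],[0,0,0]]
    - [[0,0,0.4],[0,0,0]]
    - [[0,0,0.3],[0,0,0]]
    - [[0,0,0],[0,0,0]]

```text
t: 12.33
eef_pos: [606.7, -202.7, 207.2]
tcp_rot: [3.141, -0.002, 3.022]
ft_force: [-0.7, -0.4, -0.2]
opening: 0.009
```

>>> drive_tool:
  increments:
    - [[0,0,0.15],[0,0,0]]
    - [[0,0,0.15],[0,0,0]]
    - [[0,0,0.15],[0,0,0]]
    - [[0,0,0.15],[0,0,0]]
    - [[0,0,0],[0,0,0]]

```text
t: 12.75
eef_pos: [607.2, -203.8, 190.0]
tcp_rot: [3.141, -0.001, 3.021]
ft_force: [0.3, 0.2, 0.1]
opening: 0.003
```

>>> drive_tool:
  increments:
    - [[0.15,0,0.2],[0,0,0]]
    - [[0.15,0,0.2],[0,0,0]]
    - [[0.15,0,0.2],[0,0,0]]
    - [[0.15,0,0.2],[0,0,0]]

```text
t: 13.08
eef_pos: [588.7, -201.6, 166.0]
tcp_rot: [3.141, -0.0, 3.021]
ft_force: [-0.9, -0.9, 1.4]
opening: 0.005
```

```bash
python3 - <<'E'
from look import *
rel([556,-199,97])
look("g",["lid_edge","screwbox"])
E
```

```text
t 13.08 pos [ 588.7 -201.6  166. ] rot [ 3.141 -0.     3.021] j [-0.44  0.54  1.62  0.    0.99 -1.89] F [-0.9 -0.9  1.4] open 0.0
shift fs units [ 1.09 -0.04  2.3 ]
side lid_edge [([552.0, -202.0, 184.0], 0.81), ([585.0, -443.0, -0.0], 0.23)]
side screwbox [([604.0, -205.0, 0.0], 0.93)]
top lid_edge []
top screwbox [([597.0, 199.0, -1.0], 0.6)]
```

View pics/g_side.png

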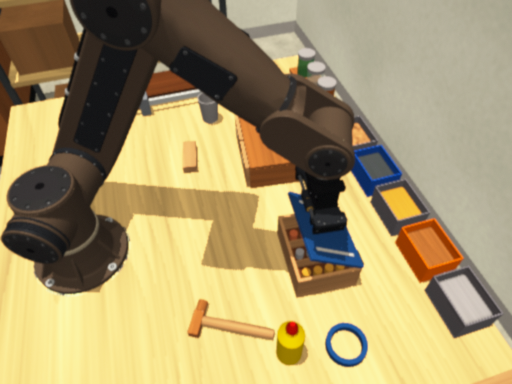

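The lid is going down under the fingertips; its free edge is now at about (300,200) and z ≈ 184. The box has not moved.

>>> drive_tool:
  increments:
    - [[0.12,0,0.2],[0,0,0]]
    - [[0.12,0,0.2],[0,0,0]]
    - [[0.12,0,0.2],[0,0,0]]
    - [[0.12,0,0.2],[0,0,0]]
    - [[0.12,0,0.2],[0,0,0]]

```text
t: 13.8
eef_pos: [571.1, -199.4, 135.8]
tcp_rot: [3.141, -0.0, 3.021]
ft_force: [1.6, 0.0, 0.3]
opening: 0.004
```

>>> drive_tool:
  increments:
    - [[0.1,0,0.2],[0,0,0]]
    - [[0.08,0,0.2],[0,0,0]]
    - [[0.06,0,0.2],[0,0,0]]
    - [[0,0,0.15],[0,0,0]]
    - [[0,0,0],[0,0,0]]

```text
t: 14.22
eef_pos: [564.0, -198.5, 113.0]
tcp_rot: [3.141, -0.002, 3.021]
ft_force: [-0.5, 0.2, -0.0]
opening: 0.009
```

>>> drive_tool:
  increments:
    - [[0,0,0.1],[0,0,0]]
    - [[0,0,0.1],[0,0,0]]
    - [[0,0,0],[0,0,0]]

```text
t: 14.47
eef_pos: [564.4, -198.6, 107.6]
tcp_rot: [3.141, -0.0, 3.021]
ft_force: [-0.9, 0.3, -0.3]
opening: 0.007
```

>>> drive_tool:
  increments:
    - [[0,0,0.1],[0,0,0]]
    - [[0,0,0.1],[0,0,0]]
    - [[0,0,0.05],[0,0,0]]
    - [[0,0,0],[0,0,0]]

```text
t: 14.8
eef_pos: [564.3, -198.6, 100.2]
tcp_rot: [3.141, -0.0, 3.021]
ft_force: [0.0, 0.1, 0.4]
opening: 0.004
```

>>> drive_tool:
  increments:
    - [[0,0,0.07],[0,0,0]]
    - [[0,0,0],[0,0,0]]

```text
t: 14.97
eef_pos: [564.5, -198.6, 98.2]
tcp_rot: [3.141, -0.0, 3.021]
ft_force: [-0.0, -0.4, -0.1]
opening: 0.006
```

>>> drive_tool:
  increments:
    - [[0,0,0.05],[0,0,0]]
    - [[0,0,0],[0,0,0]]

```text
t: 15.13
eef_pos: [564.5, -198.7, 96.8]
tcp_rot: [3.141, 0.0, 3.021]
ft_force: [0.2, 0.4, 0.1]
opening: 0.008
```

>>> drive_tool:
  increments:
    - [[0,0,0.05],[0,0,0]]
    - [[0,0,0],[0,0,0]]

```text
t: 15.3
eef_pos: [564.5, -198.7, 95.4]
tcp_rot: [3.142, 0.0, 3.021]
ft_force: [0.3, 0.8, 1.0]
opening: 0.003
```

>>> drive_tool:
  increments:
    - [[0,0,0.04],[0,0,0]]
    - [[0,0,0],[0,0,0]]

```text
t: 15.47
eef_pos: [564.5, -198.7, 95.2]
tcp_rot: [-3.141, 0.001, 3.021]
ft_force: [-2.4, 1.2, 10.2]
opening: 0.004
```

>>> drive_tool:
  increments:
    - [[0,0,0.03],[0,0,0]]
    - [[0,0,0],[0,0,0]]

```text
t: 15.63
eef_pos: [564.6, -198.7, 95.1]
tcp_rot: [-3.141, 0.001, 3.021]
ft_force: [-5.8, 3.3, 18.0]
opening: 0.001
```

Shut: the TCP stopped at z = 95.1 with 18 N. I'll rise and draw back towards the robot for a clear view.

>>> drive_tool:
  increments:
    - [[0,0,-0.3],[0,0,0]]
    - [[0,0,-0.8],[0,0,0]]
    - [[0,0,-1],[0,0,0]]
    - [[0,0,-1],[0,0,0]]
    - [[0,0,-1],[0,0,0]]

```text
t: 16.05
eef_pos: [564.3, -198.6, 217.9]
tcp_rot: [3.141, -0.0, 3.021]
ft_force: [-0.3, -0.3, 0.7]
opening: 0.003
```

>>> drive_tool:
  increments:
    - [[0.5,0.8,-0.3],[0,0,0]]
    - [[0.5,0.8,-0.3],[0,0,0]]
    - [[0.5,0.8,0],[0,0,0]]
    - [[0.5,0.8,0],[0,0,0]]
    - [[0.5,0.8,0],[0,0,0]]

```text
t: 16.47
eef_pos: [503.7, -69.5, 234.8]
tcp_rot: [3.142, 0.001, 3.02]
ft_force: [1.5, 0.4, -0.7]
opening: 0.005
```

>>> drive_tool:
  increments:
    - [[0.2,0.8,0],[0,0,0]]
    - [[0.2,0.6,0],[0,0,0]]
    - [[0,0,0],[0,0,0]]
    - [[0,0,0],[0,0,0]]

```text
t: 16.8
eef_pos: [497.6, -26.9, 234.8]
tcp_rot: [-3.142, 0.001, 3.023]
ft_force: [-0.3, -0.1, -0.1]
opening: -0.0
```

```bash
python3 - <<'E'
from look import *
rel([556,-199,97])
look("h",["lid_edge","lid_hinge","screwbox","chest","left_front","right_front","sanding_block","glue_bottle","tape_roll","pencil_cup","offcut","mallet","glue_brush"])
E
```

```text
t 16.8 pos [497.6 -26.9 234.8] rot [-3.142e+00  1.000e-03  3.023e+00] j [-0.19  0.29  1.84 -0.    1.02 -1.64] F [-0.3 -0.1 -0.1] open -0.0
shift fs units [-2.61 -5.47  4.59]
side lid_edge [([520.0, -198.0, 100.0], 0.58)]
side lid_hinge [([683.0, -210.0, 87.0], 0.88)]
side screwbox [([607.0, -206.0, -1.0], 0.72)]
side chest [([599.0, 197.0, 2.0], 0.71)]
side left_front [([521.0, 272.0, 50.0], 0.55)]
side right_front [([503.0, 151.0, 50.0], 0.52)]
side sanding_block [([646.0, 218.0, 90.0], 0.86), ([601.0, 198.0, -1.0], 0.46)]
side glue_bottle [([451.0, -421.0, 0.0], 0.83)]
side tape_roll [([585.0, -447.0, 2.0], 0.65)]
side pencil_cup [([457.0, 445.0, -1.0], 0.55)]
side offcut []
side mallet [([345.0, -327.0, -1.0], 0.9), ([646.0, 219.0, 93.0], 0.39)]
side glue_brush []
top lid_edge [([516.0, -201.0, 94.0], 0.93), ([514.0, 267.0, 53.0], 0.32)]
top lid_hinge [([679.0, -211.0, 85.0], 0.65)]
top screwbox [([602.0, -209.0, 2.0], 0.88)]
top chest [([598.0, 202.0, -1.0], 0.79), ([448.0, -423.0, -2.0], 0.4)]
top left_front [([515.0, 274.0, 49.0], 0.68)]
top right_front [([505.0, 149.0, 46.0], 0.66)]
top sanding_block [([647.0, 222.0, 97.0], 0.65)]
top glue_bottle [([449.0, -424.0, -2.0], 0.7)]
top tape_roll [([584.0, -446.0, -0.0], 0.69), ([449.0, -425.0, -3.0], 0.16)]
top pencil_cup [([459.0, 449.0, 0.0], 0.8)]
top offcut [([347.0, 263.0, 2.0], 0.9), ([449.0, -426.0, -4.0], 0.2)]
top mallet [([345.0, -331.0, 1.0], 0.72)]
top glue_brush [([639.0, 466.0, 1.0], 0.57)]
```

View pics/h_side.png

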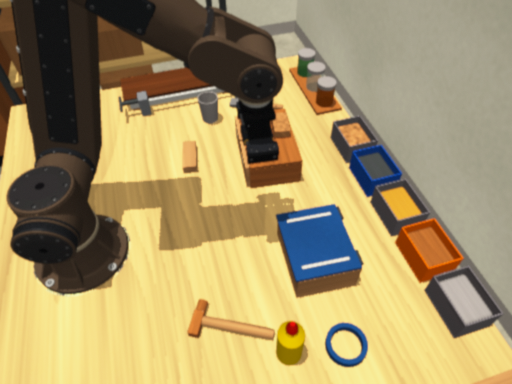

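View pics/h_top.png

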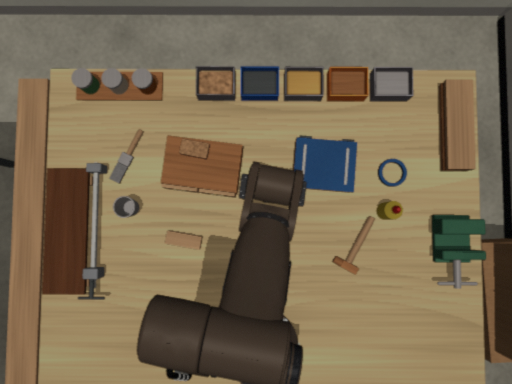

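Top view: the lid lies flat at (325,165), both drawer fronts are flush at the chest's near edge (163–240, 188–195), and the arm is clear. The two fronts' stall positions agree to 0.2 mm along the chest's x.

```bash
python3 -c "
from cell import env
print(env.job_done(), env.state()['t'])"
```

```text
the job is handed in; nothing more can be done
the job is handed in; nothing more can be done
```

I pushed both drawers home with the shut fingertips and pressed the blue lid down from its outer face. I handed the job in at about 17–18 s of the 64 s; no verdict is reported.

- **Drawers:** each push ended in a firm stop at about 8 N, below the 15 N that might slide the chest. The two stop positions agree to 0.2 mm along the chest's own x, so the fronts are flush with each other. Both final pictures show them closed.
- **Lid:** it stopped with the fingertips at 95.1 mm, against 95 mm for fully shut, at a peak of 18 N. The networks put its free edge at 94 to 100 mm, and both pictures show it flat.
- **Chest, box and other things:** everything reads within about 5 mm of its starting place, which is the networks' own error. The side view missed the offcut and the glue brush in the last check, but the top view found both in place.
- **Small disagreement:** the side view reads the right front about 4 mm beyond its expected home position, and the top view about 6 mm. That is about the networks' error, and I trusted the stop positions over it.
- **At hand-in:** the gripper was about 235 mm up between the chest and the box, touching nothing.

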